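# Put the loop tools away in the leaning pipe rack

### The job

Trimming is done: take the two wire-loop tools off the wooden rest and put them away in the leaning pipe rack, handle down and loop up, the thick-handled one in the wide pipe and the slim one in the empty narrow pipe, each right down to the bottom. Leave the wooden knife on the rest, the stick in its pipe and the plastic tub where they are.

Things in the scene. Friction and masses are not known exactly. Their poses are not given: they have to be found in the camera images.
- thick_tool: Thick loop tool, 200 mm, 75 g: brown wooden handle 22 mm thick (155 mm long, straight, butt rounded), steel wire loop 38 mm wide. Origin: centre of the butt end; z runs from butt to loop. Lies in one of the rest's notches, butt on the table towards the robot, sloping up 18 degrees. Grip 115 mm from the butt (axis 43 mm up); the notch is 147 to 159 mm from the butt.
- slim_tool: Slim loop tool, 200 mm, 30 g: brown wooden handle 12 mm thick (155 mm long, straight, butt rounded), steel wire loop 22 mm wide. Origin: centre of the butt end; z runs from butt to loop. Lies in one of the rest's notches, butt on the table towards the robot, sloping up 16 degrees. Grip 115 mm from the butt (axis 36 mm up); the notch is 147 to 159 mm from the butt.
- thick_tool_butt (a point): Centre of the butt end of the thick tool's handle (the same point as the tool's origin).
- slim_tool_butt (a point): Centre of the butt end of the slim tool's handle (the same point as the tool's origin).
- rest: Wooden tool rest, fixed: a bar 250 mm long (along y), 12 mm thick, 53 mm high, on a 40 mm wide foot, with three V notches 90 mm apart in its top. Origin under its centre on the table; x points away from the robot, along the tools lying on it.
- rack: Pipe rack, fixed: plywood board on a 170 x 300 mm base, leaning back 38 degrees, three short grey plastic pipes in a row 80 mm apart strapped to its robot-side face: one wide, two narrow. Origin on the table under the base; x points the way the pipes lean (away from the robot), y along the row. Its highest parts are the pipes' mouths, about 126 mm up.
- wide_pipe: The wide pipe, empty, 40 mm outside, 33 mm inside diameter. Fixed. Origin: centre of its closed underside; z is the pipe's axis, out of the mouth, leaning back 38 degrees from vertical towards the rack's x (away from the robot). Bottom 6 mm thick: inner floor at z = 6 mm, mouth at z = 94 mm, 88 mm deep. In the middle or the +y place of the row.
- narrow_pipe: The empty narrow pipe, 26 mm outside, 19 mm inside diameter. Fixed. Origin: centre of its closed underside; z is the pipe's axis, out of the mouth, leaning back 38 degrees from vertical towards the rack's x (away from the robot). Bottom 6 mm thick: inner floor at z = 6 mm, mouth at z = 94 mm, 88 mm deep. In the middle or the +y place; the other narrow pipe (-y end) holds the stick.
- wide_pipe_floor (a point): Centre of the inner floor of the wide pipe; axes as the pipe.
- narrow_pipe_floor (a point): Centre of the inner floor of the empty narrow pipe; axes as the pipe.
- stick: Plain pale wooden modelling stick, 10 mm in diameter and 165 mm long, standing in the other narrow pipe, reaching about 77 mm out of it. Origin at its lower end, z up along it. Stays where it is.
- wood_knife: Pale wooden modelling knife, 13 mm in diameter and 197 mm long, with a flat wooden blade and no wire loop, lying in the third notch of the rest. Origin at its butt, z towards the blade. Stays where it is.
- tub: Square clear plastic tub, 85 x 85 x 50 mm, open and empty, on the table beyond the rack and rest. Origin under its centre. Stays where it is.

How it is judged:
At the end, for the whole second after the job is handed in: Both loop tools stand handle down at rest: the butt of each within 18 mm of the centre of its pipe's inner floor (thick: wide pipe, slim: empty narrow pipe) and the tool along the pipe within 0.2 rad; knife, stick and tub within 30 mm of where they were (distance between thick_tool_butt and wide_pipe_floor below 0.018 m and angle between the z axis of thick_tool and the z axis of wide_pipe, either way round below 0.2 rad and linear speed of each of thick_tool, slim_tool below 0.02 m/s and distance between slim_tool_butt and narrow_pipe_floor below 0.018 m and angle between the z axis of slim_tool and the z axis of narrow_pipe, either way round below 0.2 rad and distance of each of wood_knife, stick, tub from where it was at the start of the episode below 0.03 m); the robot touches nothing.
It fails at once if the wood knife is pushed more than 30 mm from its place (distance of wood_knife from where it was at the start of the episode above 0.03 m).
It fails at once if the stick is pushed more than 30 mm from its place (distance of stick from where it was at the start of the episode above 0.03 m).
It fails at once if the tub is pushed more than 30 mm from its place (distance of tub from where it was at the start of the episode above 0.03 m).
It also fails if it takes over 72 s, if anything falls off the work surface, if the arm or the gripper's body presses on something with over 40 N, if the wrist force passes 120 N, or if a joint passes its speed limit or range.

### The arm

A 6-joint arm with a two-finger parallel gripper is mounted at the origin on the work surface. World frame = base frame: x ahead of the robot, y to its left, z up, the work surface at z = 0. Lengths are in m, angles in rad, forces in N, time in s.
With the tool pointing down it reaches from about 0.3 to 0.875 m from the base axis. Payload 6.4 kg.
Tool frame: the origin (TCP) lies at the very end of the fingers, on their centre line; the grasp point (between the pads) lies 19 mm behind it; z points along the fingers, y is the line along which they close (so a half turn about z gives the same grasp; the last joint's range is limited). The gripper opens to 85 mm and grips with 20 to 120 N. Pads are 22 mm wide; open, the fingers measure 114 mm over their backs; the gripper's body (76 mm by 85 mm) begins 54 mm behind the grasp point. The pads swing forward as they close: fully open they stand 13 mm farther back than shut.
Start: joints at [0.985, 0.181, 1.607, -0, 1.354, -0.206], TCP at [0.213, 0.534, 0.231] pointing down, gripper open.
Joint ranges: [-2.99, 2.99], [-0.89, 2.07], [0.3, 2.58], [-1.14, 4.28], [0, 2.63], [-3.12, 3.12]. Speed limits (rad/s): [2.57, 2.57, 3.01, 3.14, 3.14, 3.14].

### API

Orientations are given as a unit quaternion [w, x, y, z].
In Python, from bench import ctrl, eyes, get_obs gives the robot as it stands (ctrl), with the cameras (eyes) and the readings as plain functions.
- The arm moves only by the shell command python3 jog.py 'ROWS'. ROWS is a JSON list of rows, 1 to 10 of them, each of 7 numbers: dx, dy, dz in m, then a rotation vector rx, ry, rz in rad, then the opening from 0.0 (shut) to 1.0 (fully open); each row is the pose to reach, as a shift and turn from the pose commanded when the command began, along the tool's axes at that moment; what a row does not reach only later rows make up. A row lasts 1/8 s, in which the tool goes at most 0.0625 m and 0.188 rad, less where a joint would pass 70% of its speed; a pose out of reach is approached as far as the arm can. The fingers move at their own pace and stop on an object; the grip force is fixed at half the most. Time passes only in rows, so rows that do not move let the fingers close. It prints the time, the measured TCP pose, the force, the opening and the grip force at its end.
- get_obs(): the state, without advancing time (a new reading comes with each control period).
- eyes.camera(name): name is "scene" or "side" or "wrist"; returns the picture (420x560x3 uint8, blue, green, red); there is no depth.
- eyes.camera_params(name): a dict with "fovy" (degrees; the focal length in pixels is half the picture's height over the tangent of half this angle, whatever the lens; pixels are square), "cx", "cy" (the principal point, pixels), "view" (4x4, takes a point from world to camera coordinates). Camera axes: x right, y up, looking along -z (the intrinsics and any distortion apply to the point x, -y, -z); pixel columns grow to the right and rows downward; lengths in m; the calibration is good to about 2 mm. A picture is of the moment at which its call begins: read the wrist's pose just before it. camera_params takes no time and is no camera call; for the wrist camera it gives the pose at the moment of the call.
- ctrl.hand_in(): hands the job in; it is judged then, once.
The state is a dict: "time_s": time; "q": joint angles; "dq": joint speeds; "joint_efforts": joint torques, N m; "eef_pos": TCP position; "eef_rot": TCP orientation; "wrist_force": force on the tool from outside, world axes, zero at the start; "torque": the same for the moment, N m; "opening": opening from 0.0 (shut) to 1.0 (fully open); "grasp_force": force on a finger pad.
Only numpy, scipy, OpenCV 4.12 (cv2) and the standard library are available. Lean on these libraries where they do the work, as an engineer would, in place of code of your own. Each camera call takes 0.05 s, during which the arm holds its last target. There are 200 camera calls.

## Working session

There is one attempt and no reset: what is moved stays moved. The work goes in short steps, Python scripts to look and compute and a shell command to move; the robot and the scene stay as the last step left them, time stands still between calls to the robot, and variables do not carry over. Pictures are saved under pics/ and viewed, at most 10 in all, crops included, and the job is handed in when it is done.

```bash
ls; mkdir -p pics; python3 - <<'E'
from bench import ctrl, eyes, get_obs
import cv2,numpy as np
ims=[]
for n in("scene","side"):
    im=eyes.camera(n);cv2.imwrite(f"pics/{n}0.png",im)
    p=eyes.camera_params(n);print(n,{k:(np.round(v,3).tolist()) for k,v in p.items()})
print({k:np.round(v,3).tolist() for k,v in get_obs().items()})
E
```

```text
bench.py
jog.py
pics
scene {'fovy': 55.383, 'cx': 280.763, 'cy': 206.451, 'view': [[0.292, 0.956, -0.018, -0.193], [-0.585, 0.193, 0.788, 0.292], [0.757, -0.22, 0.616, -1.42], [0.0, 0.0, 0.0, 1.0]]}
side {'fovy': 53.569, 'cx': 278.055, 'cy': 213.867, 'view': [[-0.983, -0.186, 0.008, 0.567], [0.101, -0.499, 0.861, -0.118], [-0.156, 0.846, 0.509, -0.861], [0.0, 0.0, 0.0, 1.0]]}
{'time_s': 0.1, 'q': [0.985, 0.181, 1.608, -0.0, 1.354, -0.206], 'dq': [0.001, -0.0, -0.003, 0.001, 0.0, -0.0], 'joint_efforts': [0.0, -44.588, -35.224, -0.0, 0.004, 0.0], 'eef_pos': [0.213, 0.534, 0.23], 'eef_rot': [-0.0, 0.189, 0.982, -0.001], 'wrist_force': [0.488, -0.414, -0.217], 'torque': [-0.075, -0.025, 0.004], 'grasp_force': 0.0, 'opening': 0.998}
```

View pics/scene0.png

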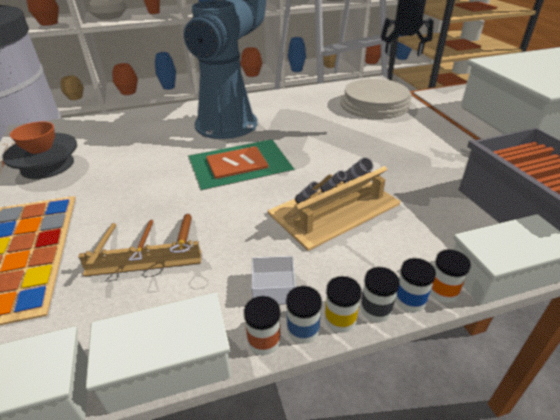

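View pics/side0.png

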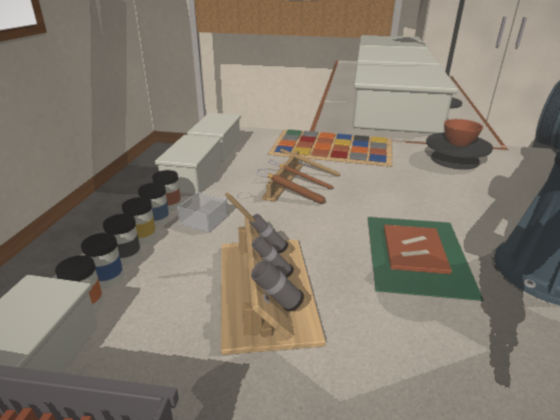

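Scene: the rest is at (140,255), with the knife at (100,240), slim tool at (145,235) and thick tool at (183,230). The rack is at (335,200) and its wide pipe is on the +y end, at about (360,170). Side: wide pipe at (275,285), narrow at (270,258), stick pipe at (262,230). Next I'll get rough positions and enlarged crops.

```bash
cat > h.py <<'E'
import numpy as np,cv2
from bench import ctrl, eyes, get_obs
from scipy.spatial.transform import Rotation as R
def ray(p,uv):
    f=210/np.tan(np.radians(p["fovy"])/2);V=np.array(p["view"])
    d=np.array([(uv[0]-p["cx"])/f,-(uv[1]-p["cy"])/f,-1])
    c=-V[:3,:3].T@V[:3,3];d=V[:3,:3].T@d
    return c,d/np.linalg.norm(d)
def onz(p,uv,z):
    c,d=ray(p,uv);return c+d*(z-c[2])/d[2]
def tri(obs): # [(p,uv),...]
    A=np.zeros((3,3));b=np.zeros(3);rs=[ray(*o) for o in obs]
    for c,d in rs:
        M=np.eye(3)-np.outer(d,d);A+=M;b+=M@c
    x=np.linalg.solve(A,b);return x,[np.linalg.norm(np.cross(x-c,d)) for c,d in rs]
def proj(p,X):
    f=210/np.tan(np.radians(p["fovy"])/2);V=np.array(p["view"]);c=V[:3,:3]@X+V[:3,3]
    return np.array([p["cx"]+f*c[0]/-c[2],p["cy"]-f*c[1]/-c[2]])
def pose():
    o=get_obs();q=np.array(o["eef_rot"]);return np.array(o["eef_pos"]),R.from_quat(q[[1,2,3,0]])
E
python3 - <<'E'
from h import *
s=eyes.camera_params("scene");d=eyes.camera_params("side")
for n,uv,z in[("rest L",(85,270),0),("rest R",(200,262),0),("knifebutt",(112,228),0),("slimbutt",(150,224),0),("thickbutt",(187,217),0),("rackcorners",(268,212),0),("",(305,242),0),("",(398,203),0),("wide",(362,168),.12)]:print(n,onz(s,uv,z).round(3))
for n,uv,z in[("rack side corners",(222,345),0),("",(318,340),0),("",(298,240),0),("thickbutt",(322,198),0.01)]:print(n,onz(d,uv,z).round(3))
a=cv2.imread("pics/scene0.png");b=cv2.imread("pics/side0.png")
r=lambda im,x,y,w,h:cv2.resize(im[y:y+h,x:x+w],None,fx=400/w,fy=400/w,interpolation=cv2.INTER_CUBIC)
t=np.hstack([r(a,75,200,133,100),r(b,255,145,100,75)]);u=np.hstack([r(a,265,150,133,100),r(b,210,190,133,100)])
cv2.imwrite("pics/crops0.png",np.vstack([t,u]))
print({k:np.round(v,3).tolist() for k,v in eyes.camera_params("wrist").items()})
cv2.imwrite("pics/w0.png",eyes.camera("wrist"))
E
```

```text
rest L [ 0.596 -0.428  0.   ]
rest R [ 0.649 -0.184  0.   ]
knifebutt [ 0.466 -0.375  0.   ]
slimbutt [ 0.48  -0.285  0.   ]
thickbutt [ 0.481 -0.194  0.   ]
rackcorners [0.526 0.007 0.   ]
 [0.661 0.059 0.   ]
 [0.596 0.339 0.   ]
wide [0.58 0.23 0.12]
rack side corners [0.611 0.32  0.   ]
 [0.457 0.279 0.   ]
 [ 0.532 -0.008  0.   ]
thickbutt [ 0.497 -0.202  0.01 ]Traceback (most recent call last):
  File "<stdin>", line 7, in <module>
    return _nx.concatenate(arrs, 1, dtype=dtype, casting=casting)
           ~~~~~~~~~~~~~~~^^^^^^^^^^^^^^^^^^^^^^^^^^^^^^^^^^^^^^^
ValueError: all the input array dimensions except for the concatenation axis must match exactly, but along dimension 0, the array at index 0 has size 301 and the array at index 1 has size 300
```

```bash
cat >> h.py <<'E'
def tcpT(): 
    p,r=pose();T=np.eye(4);T[:3,:3]=r.as_matrix();T[:3,3]=p;return T
def delta(pos,rot=None):
    p,r=pose();rot=r if rot is None else rot
    rv=(r.inv()*rot).as_rotvec();dx=r.inv().apply(np.array(pos)-p)
    print("DELTA",dx.round(4),rv.round(4),"rows",max(np.linalg.norm(dx)/.0625,np.linalg.norm(rv)/.188).round(1))
def frame(z,y): # rotation with tool z and closing line y
    z=np.array(z)/np.linalg.norm(z);y=np.array(y)-np.dot(y,z)*z;y/=np.linalg.norm(y)
    return R.from_matrix(np.c_[np.cross(y,z),y,z])
E
python3 - <<'E'
from h import *
w=eyes.camera_params("wrist");C=np.linalg.inv(w["view"])
print("cam in tcp",(np.linalg.inv(tcpT())@C).round(3).tolist(),w["fovy"],w["cx"],w["cy"])
print(tcpT().round(3).tolist())
delta([0.45,0.17,0.33],frame([0,0,-1],[-.25,.97,0]))
delta([0.45,0.17,0.33],frame([0,0,-1],[.25,-.97,0]))
E
```

```text
cam in tcp [[0.001, 0.963, 0.268, 0.068], [1.0, -0.001, -0.001, -0.0], [-0.0, 0.268, -0.963, -0.142], [0.0, 0.0, 0.0, 1.0]] 59.63534939459596 280.9058711180965 207.00341564599566
[[-0.929, 0.371, -0.001, 0.213], [0.371, 0.929, -0.001, 0.534], [0.0, -0.002, -1.0, 0.23], [0.0, 0.0, 0.0, 1.0]]
DELTA [-0.355  -0.25   -0.0992] [-0.0014 -0.0008 -0.632 ] rows 7.1
DELTA [-0.355  -0.25   -0.0992] [-1.0000e-03  1.8000e-03  2.5096e+00] rows 13.3
```

```bash
python3 jog.py '[[-0.1,0,-0.08,0,0,0,1],[-0.16,-0.05,-0.1,0,0,-0.2,1],[-0.21,-0.1,-0.1,0,0,-0.35,1],[-0.26,-0.14,-0.1,0,0,-0.5,1],[-0.3,-0.18,-0.1,0,0,-0.63,1],[-0.35,-0.22,-0.1,0,0,-0.63,1],[-0.39,-0.24,-0.1,0,0,-0.63,1],[-0.4,-0.24,-0.1,0,0,-0.63,1],[-0.4,-0.24,-0.1,0,0,-0.63,1]]' | tail -3
python3 - <<'E'
from h import *
import pickle
im=eyes.camera("wrist");w=eyes.camera_params("wrist");pickle.dump((im,w),open("wA.pkl","wb"));cv2.imwrite("pics/wA.png",im)
print(tcpT().round(3)[:3].tolist())
E
```

```text
wrist_force: [0.3, 0.6, 0.6]
opening: 0.995
grasp_force: 0.0
[[-0.97, -0.244, -0.001, 0.496], [-0.244, 0.97, -0.0, 0.161], [0.001, 0.0, -1.0, 0.331]]
```

View pics/wA.png

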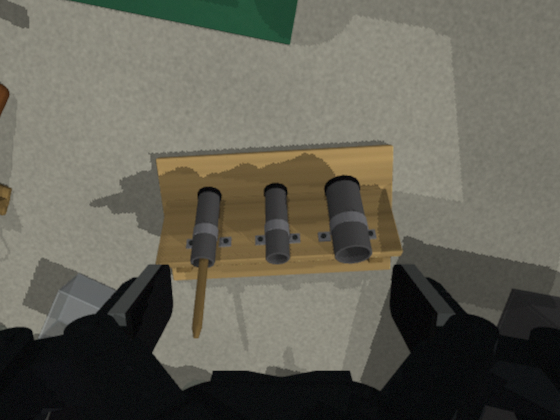

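Wrist picture with +x world pointing down: the wide pipe is at (348,220) with its mouth near (352,254). The empty narrow pipe is at (277,225) with its mouth near (277,257), and the stick pipe is on the left. Next come second views of the rack and the rest.

```bash
cat > snap.py <<'E'
import sys,pickle
from h import *
im=eyes.camera("wrist");w=eyes.camera_params("wrist");pickle.dump((im,w),open(f"w{sys.argv[1]}.pkl","wb"))
print(tcpT().round(3)[:3].tolist())
E
python3 jog.py '[[-0.06,0,0,0,0,0,1],[-0.11,0,0,0,0,0,1],[-0.13,0,0,0,0,0,1],[-0.13,0,0,0,0,0,1]]' | tail -1; python3 snap.py B
python3 -c "
from h import *
delta([0.53,-0.26,.33],frame([0,0,-1],[.21,.977,0]))"
```

```text
grasp_force: 0.0
[[-0.968, -0.249, -0.002, 0.621], [-0.249, 0.968, 0.0, 0.197], [0.002, 0.001, -1.0, 0.33]]
DELTA [ 0.2016 -0.4195  0.0006] [ 1.000e-04 -2.000e-03  4.639e-01] rows 7.4
```

```bash
python3 jog.py '[[0.03,-0.05,0,0,0,0.06,1],[0.06,-0.1,0,0,0,0.15,1],[0.09,-0.16,0,0,0,0.25,1],[0.12,-0.21,0,0,0,0.35,1],[0.15,-0.27,0,0,0,0.46,1],[0.18,-0.32,0,0,0,0.46,1],[0.2,-0.38,0,0,0,0.46,1],[0.2,-0.42,0,0,0,0.46,1],[0.2,-0.42,0,0,0,0.46,1]]' | tail -1; python3 snap.py C
python3 jog.py '[[0.06,0.03,0,0,0,0,1],[0.1,0.07,0,0,0,0,1],[0.1,0.07,0,0,0,0,1],[0.1,0.07,0,0,0,0,1]]' | tail -1; python3 snap.py D
python3 - <<'E'
import pickle,cv2,numpy as np
I={k:pickle.load(open(f"w{k}.pkl","rb"))[0] for k in"ABCD"}
t=np.hstack([I["C"][:,:],I["D"]]);cv2.imwrite("pics/CD.png",cv2.resize(t,(800,300),interpolation=cv2.INTER_AREA))
u=cv2.resize(I["A"][150:300,170:420],None,fx=2,fy=2,interpolation=3)
v=cv2.resize(I["B"],(400,300),interpolation=cv2.INTER_AREA)
c=np.zeros((600,800,3),np.uint8);c[:300]=cv2.resize(t,(800,300),interpolation=cv2.INTER_AREA);c[300:,:400]=v;c[300:,400:]=u[:,:400];cv2.imwrite("pics/all.png",c)
E
```

```text
grasp_force: 0.0
[[-0.978, 0.21, -0.0, 0.531], [0.21, 0.978, 0.001, -0.261], [0.001, 0.001, -1.0, 0.331]]
grasp_force: 0.0
[[-0.978, 0.207, 0.001, 0.449], [0.207, 0.978, -0.001, -0.171], [-0.002, -0.001, -1.0, 0.332]]
```

View pics/all.png

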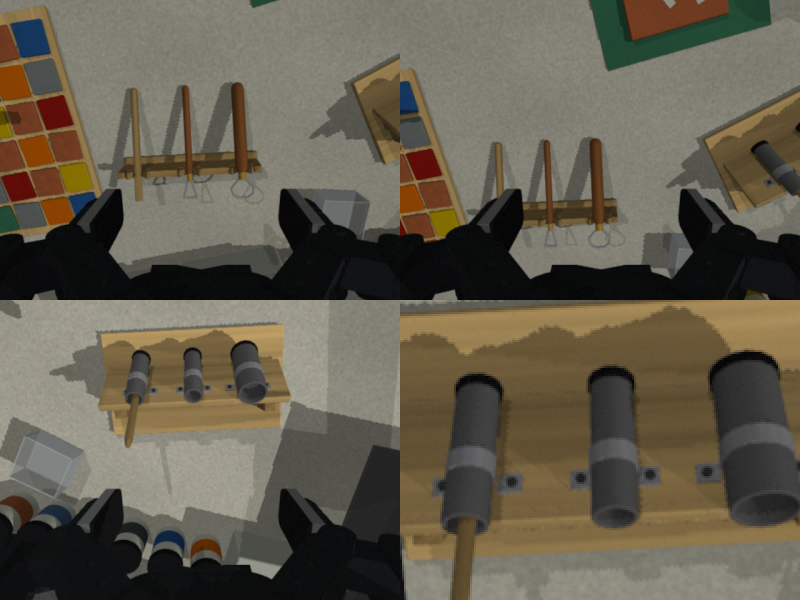

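C (full px = 1.4×): slim tool from (185,86) to (189,178), thick tool from (237,84) to (241,172), knife on the left, loops pointing away. B: narrow mouth at about (271,134) full px and wide at about (354,126). Next I'll segment the tools and zoom in on the mouths.

```bash
python3 - <<'E'
import pickle
from h import *
W={k:pickle.load(open(f"w{k}.pkl","rb")) for k in"ABCD"}
res={}
for k,boxes in(("C",{"slim":(240,110,285,255),"thick":(312,105,352,250)}),("D",{"slim":(195,185,225,330),"thick":(260,185,295,330)})):
    im,w=W[k];hsv=cv2.cvtColor(im,cv2.COLOR_BGR2HSV)
    for n,(x0,y0,x1,y1) in boxes.items():
        h=hsv[y0:y1,x0:x1];b=im[y0:y1,x0:x1].astype(int)
        m=((h[...,0]<13)&(h[...,1]>110)&(b[...,2]-b[...,0]>30)).astype(np.uint8)
        nl,l,st,_=cv2.connectedComponentsWithStats(m);i=1+st[1:,4].argmax();ys,xs=np.nonzero(l==i)
        pts=np.c_[xs+x0,ys+y0].astype(float)
        # centre line from rows
        rows=np.arange(ys.min()+6,ys.max()-6);mid=np.array([[pts[pts[:,1]==r+y0,0].mean(),r+y0] for r in rows])
        wd=np.median([(pts[:,1]==r+y0).sum() for r in rows])
        c=np.polyfit(mid[:,1],mid[:,0],1);top=pts[:,1].min()-.5;bot=pts[:,1].max()+.5
        res[k,n]=dict(top=(np.polyval(c,top),top),bot=(np.polyval(c,bot),bot));print(k,n,wd,np.round(res[k,n]["top"],1),np.round(res[k,n]["bot"],1))
for n in("slim","thick"):
    P=[]
    for e in("top","bot"):
        x,er=tri([(W[k][1],res[k,n][e]) for k in"CD"]);P.append(x);print(n,e,x.round(4),np.round(er,4))
    # line by plane intersection
    N=[]
    for k in"CD":
        a=ray(W[k][1],res[k,n]["top"]);b=ray(W[k][1],res[k,n]["bot"]);N.append((np.cross(a[1],b[1]),a[0]))
    d=np.cross(N[0][0],N[1][0]);d/=np.linalg.norm(d);d*=np.sign(d[0])
    print(n,"line dir",d.round(4),"elev",np.degrees(np.arcsin(d[2])).round(1),"chord len",np.linalg.norm(P[1]-P[0]).round(4),"chord dir",((P[1]-P[0])/np.linalg.norm(P[1]-P[0])).round(4))
z=lambda k,x,y:cv2.resize(W[k][0][y:y+45,x:x+60],(400,300),interpolation=cv2.INTER_CUBIC)
c=np.vstack([np.hstack([z("A",247,230),z("A",323,225)]),np.hstack([z("B",241,105),z("B",322,100)])])
cv2.imwrite("pics/mouth.png",cv2.convertScaleAbs(c,alpha=1.8))
E
```

```text
return _methods._mean(a, axis=axis, dtype=dtype,
  ret = ret.dtype.type(ret / rcount)
Traceback (most recent call last):
IndexError: too many indices for array: array is 1-dimensional, but 2 were indexed
```

```bash
python3 - <<'E'
import pickle
from h import *
for k,p in(("C",[(263,180),(335,180),(300,180),(190,180)]),("D",[(206,250),(274,250)])):
    im,w=pickle.load(open(f"w{k}.pkl","rb"));h=cv2.cvtColor(im,cv2.COLOR_BGR2HSV)
    for x,y in p:print(k,x,y,h[y,x-9:x+10:2].tolist())
E
```

```text
C 263 180 [[28, 28, 135], [26, 26, 135], [14, 170, 60], [13, 182, 80], [14, 185, 98], [13, 176, 103], [14, 132, 93], [28, 27, 115], [27, 25, 113], [25, 27, 113]]
C 335 180 [[17, 43, 96], [13, 178, 53], [14, 187, 60], [13, 166, 69], [14, 178, 79], [13, 174, 91], [13, 182, 98], [13, 174, 101], [13, 172, 89], [15, 66, 100]]
C 300 180 [[27, 26, 98], [27, 26, 89], [30, 23, 88], [33, 29, 87], [24, 29, 89], [27, 25, 90], [24, 28, 91], [30, 23, 89], [23, 26, 89], [26, 21, 87]]
C 190 180 [[28, 26, 135], [28, 26, 136], [19, 94, 87], [19, 131, 103], [19, 130, 120], [19, 131, 125], [19, 131, 109], [22, 46, 121], [24, 27, 131], [25, 24, 117]]
D 206 250 [[26, 29, 132], [26, 27, 131], [25, 24, 130], [15, 70, 88], [13, 179, 81], [13, 179, 100], [14, 179, 101], [14, 142, 90], [24, 30, 137], [23, 27, 125]]
D 274 250 [[28, 27, 134], [21, 42, 97], [14, 195, 55], [13, 179, 67], [13, 176, 77], [13, 181, 89], [14, 187, 97], [14, 185, 98], [13, 179, 87], [13, 147, 83]]
```

```bash
cat > meas.py <<'E'
import pickle
from h import *
W={k:pickle.load(open(f"w{k}.pkl","rb")) for k in"ABCD"}
res={}
for k,boxes in(("C",{"slim":(240,110,285,255),"thick":(312,105,352,250)}),("D",{"slim":(195,185,225,330),"thick":(260,185,295,330)})):
    im,w=W[k];hsv=cv2.cvtColor(im,cv2.COLOR_BGR2HSV)
    for n,(x0,y0,x1,y1) in boxes.items():
        h=hsv[y0:y1,x0:x1]
        m=((h[...,0]<17)&(h[...,1]>105)).astype(np.uint8)
        nl,l,st,_=cv2.connectedComponentsWithStats(m);i=1+st[1:,4].argmax();ys,xs=np.nonzero(l==i)
        pts=np.c_[xs+x0,ys+y0].astype(float);y_=pts[:,1]
        rows=np.arange(y_.min()+8,y_.max()-25);mid=np.array([[pts[y_==r,0].mean(),r] for r in rows]);wd=np.median([(y_==r).sum() for r in rows])
        c=np.polyfit(mid[:,1],mid[:,0],1);top=y_.min()-.5;bot=y_.max()+.5
        res[k,n]=dict(top=(np.polyval(c,top),top),bot=(np.polyval(c,bot),bot));print(k,n,wd,np.round(res[k,n]["top"],1),np.round(res[k,n]["bot"],1),"rms",np.std(mid[:,0]-np.polyval(c,mid[:,1])).round(2))
for n in("slim","thick"):
    P=[]
    for e in("top","bot"):
        x,er=tri([(W[k][1],res[k,n][e]) for k in"CD"]);P.append(x);print(n,e,x.round(4),np.round(er,4))
    N=[]
    for k in"CD":
        a=ray(W[k][1],res[k,n]["top"]);b=ray(W[k][1],res[k,n]["bot"]);N.append((np.cross(a[1],b[1]),a[0]))
    d=np.cross(N[0][0],N[1][0]);d/=np.linalg.norm(d);d*=np.sign(d[0])
    v=P[1]-P[0]
    print(n,"plane-line elev",np.degrees(np.arcsin(d[2])).round(1),"yaw",np.degrees(np.arctan2(d[1],d[0])).round(2),"chord len",np.linalg.norm(v).round(4),"elev",np.degrees(np.arcsin(v[2]/np.linalg.norm(v))).round(1),"yaw",np.degrees(np.arctan2(v[1],v[0])).round(2))
E
python3 meas.py;python3 - <<'E'
import pickle
from h import *
W={k:pickle.load(open(f"w{k}.pkl","rb")) for k in"AB"}
z=lambda k,x,y:cv2.resize(W[k][0][y:y+45,x:x+60],(400,300),interpolation=cv2.INTER_CUBIC)
c=np.vstack([np.hstack([z("A",247,230),z("A",323,225)]),np.hstack([z("B",241,105),z("B",322,100)])])
cv2.imwrite("pics/mouth.png",cv2.convertScaleAbs(c,alpha=1.8))
E
```

```text
C slim 9.0 [258.8 119.5] [265.1 242.5] rms 0.18
C thick 17.0 [331.4 115.5] [338.7 240.5] rms 0.26
D slim 8.0 [204.9 195.5] [210.1 312.5] rms 0.22
D thick 16.0 [272.8 193.5] [278.4 313.5] rms 0.23
slim top [ 0.4747 -0.2776  0.0093] [0.0011 0.0011]
slim bot [ 0.6172 -0.2998  0.0557] [0.0009 0.0009]
slim plane-line elev 16.9 yaw -8.94 chord len 0.1515 elev 17.8 yaw -8.82
thick top [ 0.4885 -0.1899  0.0159] [0.0007 0.0007]
thick bot [ 0.629  -0.2124  0.0677] [0.0003 0.0003]
thick plane-line elev 18.5 yaw -9.01 chord len 0.1514 elev 20.0 yaw -9.1
```

View pics/mouth.png

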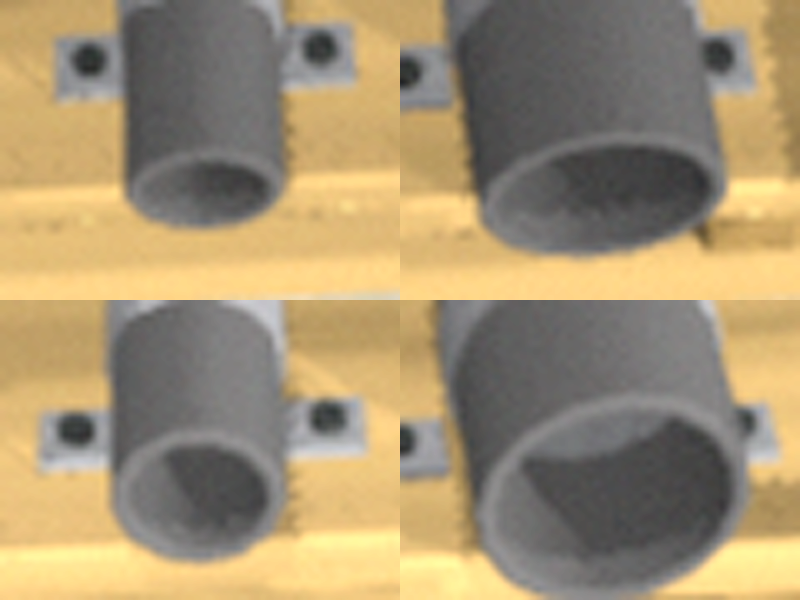

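A: narrow rim centre at crop (205,189), wide at (203,194). B: narrow at (198,195), wide at (213,197) within each 400×300 panel. Now I'll triangulate.

```bash
python3 - <<'E'
import pickle
from h import *
W={k:pickle.load(open(f"w{k}.pkl","rb"))[1] for k in"AB"}
f=lambda c,o:(np.array(c)+.5)/6.6667-.5+np.array(o)
s,d=eyes.camera_params("scene"),eyes.camera_params("side")
M={}
for n,a,b in(("narrow",f((205,189),(247,230)),f((198,195),(241,105))),("wide",f((203,194),(323,225)),f((213,197),(322,100))),("stick",(202.5,262),(188,137))):
    x,e=tri([(W["A"],a),(W["B"],b)]);M[n]=x;print(n,a.round(1),b.round(1),x.round(4),np.round(e,4),"scene",proj(s,x).round(1),"side",proj(d,x).round(1))
r=M["wide"]-M["narrow"];print(np.linalg.norm(r),np.degrees(np.arctan2(-r[0],r[1])))
r=M["wide"]-M["stick"];print(np.linalg.norm(r),np.degrees(np.arctan2(-r[0],r[1])))
# base corners in A,B at z~0.012
E
```

```text
narrow [277.3 257.9] [270.3 133.8] [0.5823 0.1776 0.1145] [0.0012 0.0012] scene [341.9 174.3] side [257.3 241.3]
wide [353.  253.7] [353.5 129.1] [0.558  0.2538 0.1143] [0.0012 0.0012] scene [366.5 163.7] side [261.2 269.1]Traceback (most recent call last):
  File "<stdin>", line 8, in <module>
AttributeError: 'tuple' object has no attribute 'round'. Did you mean: 'count'?
```

```bash
python3 - <<'E'
import pickle
from h import *
W={k:pickle.load(open(f"w{k}.pkl","rb")) for k in"AB"}
x,e=tri([(W["A"][1],(202.5,262)),(W["B"][1],(188,137))]);print(x.round(4),np.round(e,4))
r=np.array([.558,.2538,.1143])-x;print(np.linalg.norm(r),np.degrees(np.arctan2(-r[0],r[1])))
# base front edge line: first wood row per column
for k,cols in(("A",range(175,380,5)),("B",range(155,390,5))):
    im,w=W[k];h=cv2.cvtColor(im,cv2.COLOR_BGR2HSV);m=(h[...,1]>90)&(h[...,0]<28)
    P=[]
    for c in cols:
        r=np.nonzero(m[(20 if k=="B" else 120):200,c])[0]
        if len(r):P.append((c,r[0]+(20 if k=="B" else 120)))
    P=np.array(P,float);l=cv2.fitLine(P.astype(np.float32),cv2.DIST_HUBER,0,.01,.01).ravel()
    y=lambda c:l[3]+(c-l[2])*l[1]/l[0]
    a,b=onz(w,(cols[0],y(cols[0])),.012),onz(w,(cols[-1],y(cols[-1])),.012);v=b-a;print(k,"edge yaw",np.degrees(np.arctan2(-v[0],v[1])).round(2))
E
```

```text
[0.6045 0.1023 0.1181] [0.0012 0.0012]
0.15853925981585829 17.062749768608768
A edge yaw 17.34
B edge yaw 17.26
```

```bash
cat > m4.py <<'E'
import pickle
from h import *
V={k:pickle.load(open(f"w{k}.pkl","rb")) for k in"CD"}
for n in("scene","side"):V[n]=(cv2.imread(f"pics/{n}0.png"),eyes.camera_params(n))
B={"C":{"slim":(240,110,285,255),"thick":(312,105,352,250)},"D":{"slim":(195,185,225,330),"thick":(260,185,295,330)},
"scene":{"slim":(134,215,157,252),"thick":(170,208,197,248)},"side":{"slim":(293,160,337,190),"thick":(272,174,328,206)}}
for n in("slim","thick"):
    N=[];E={}
    for k,(im,w) in V.items():
        x0,y0,x1,y1=B[k][n];h=cv2.cvtColor(im,cv2.COLOR_BGR2HSV)[y0:y1,x0:x1]
        m=((h[...,0]<17)&(h[...,1]>105)).astype(np.uint8)
        _,l,st,_=cv2.connectedComponentsWithStats(m);ys,xs=np.nonzero(l==1+st[1:,4].argmax());P=np.c_[xs+x0,ys+y0].astype(float)
        c=P.mean(0);d=np.linalg.svd(P-c,full_matrices=False)[2][0];d*=np.sign(d[0]) if k=="side" else -np.sign(d[1]) # towards butt
        t=(P-c)@d;E[k]=(c+d*(t.max()+.3),c+d*(t.min()-.3))
        a,b=ray(w,E[k][0]),ray(w,E[k][1]);q=np.cross(a[1],b[1]);N.append((q/np.linalg.norm(q),a[0]))
        print(n,k,len(P),E[k][0].round(1),E[k][1].round(1))
    for ks in(range(4),(0,1),(2,3)):
        A=np.array([N[i][0] for i in ks]);d=np.linalg.svd(A)[2][2];d*=np.sign(d[0]);p=np.linalg.lstsq(np.vstack([A,[1,0,0]]),np.r_[[N[i][0]@N[i][1] for i in ks],.58],rcond=None)[0]
        print("  ",list(ks),"elev",np.degrees(np.arcsin(d[2])).round(2),"yaw",np.degrees(np.arctan2(d[1],d[0])).round(2),"p at x=.58",(p+d*(.58-p[0])/d[0]).round(4),"resid",(A@p-[N[i][0]@N[i][1] for i in ks]).round(4))
    for j in(0,1):x,e=tri([(V[k][1],E[k][j]) for k in V]);print("  ",["butt","end"][j],x.round(4),np.round(e,4))
E
python3 m4.py
```

```text
slim C 1079 [258.8 119.6] [265.1 242.4]
slim D 969 [204.9 195.7] [210.1 312.4]
slim scene 125 [150.8 219.6] [139.4 250. ]
slim side 123 [331.2 187.4] [291.9 169.7]
   [0, 1, 2, 3] elev 16.55 yaw -8.63 p at x=.58 [ 0.58   -0.295   0.0373] resid [ 0.0014 -0.001  -0.0008  0.0006]
   [0, 1] elev 16.79 yaw -8.96 p at x=.58 [ 0.58   -0.2927  0.053 ] resid [ 0. -0.]
   [2, 3] elev 18.1 yaw -6.55 p at x=.58 [ 0.58   -0.2968  0.0357] resid [0. 0.]
   butt [ 0.4757 -0.2786  0.0073] [0.0015 0.0013 0.0027 0.0028]
   end [ 0.6128 -0.3025  0.0434] [0.0092 0.0091 0.0034 0.0192]
thick C 2110 [331.3 115.6] [338.8 240.7]
thick D 1903 [272.9 193.6] [278.4 313.4]
thick scene 203 [188.1 213.7] [181.2 241.1]
thick side 382 [323.5 200.7] [271.3 175.8]
   [0, 1, 2, 3] elev 18.02 yaw -8.97 p at x=.58 [ 0.58   -0.2045  0.039 ] resid [ 0.0017 -0.0008 -0.0014  0.0009]
   [0, 1] elev 18.85 yaw -9.03 p at x=.58 [ 0.58   -0.2048  0.0543] resid [0. 0.]
   [2, 3] elev 18.07 yaw -8.89 p at x=.58 [ 0.58   -0.2069  0.0365] resid [0. 0.]
   butt [ 0.4894 -0.1892  0.0124] [0.0002 0.0015 0.0028 0.0033]
   end [ 0.6346 -0.2129  0.0575] [0.0019 0.0011 0.0014 0.0017]
```

Four-view fits agree with the stated heights: thick grip point at (0.597,-0.207,0.044), slim at (0.585,-0.296,0.037), tool yaw -9°. Rack yaw is 17.3°, and the mouth centres are wide (0.558,0.254,0.114) and narrow (0.582,0.178,0.1145). First, the approach to the thick tool.

```bash
cat >> h.py <<'E'
TY=np.radians(-8.97);RY=np.radians(17.3);S38=np.radians(38)
Y0=[-np.sin(TY),np.cos(TY),0]
AX=np.array([np.sin(S38)*np.cos(RY),np.sin(S38)*np.sin(RY),np.cos(S38)])
MOUTH={"thick":np.array([.558,.2538,.1143]),"slim":np.array([.5823,.1776,.1145])}
def Rins(elev):
    th=np.radians(52-elev);h=np.array([np.cos(RY),np.sin(RY),0])
    return frame(np.sin(th)*h-np.cos(th)*np.array([0,0,1]),[-np.sin(RY),np.cos(RY),0])
E
python3 -c "
from h import *
G=frame([0,0,-1],Y0)
delta([.597,-.2068,.10],G);delta([.597,-.2068,.025],G)"
```

```text
DELTA [-0.1518 -0.0038  0.2322] [-0.0007  0.0016 -0.0518] rows 4.4
DELTA [-0.1517 -0.0038  0.3072] [-0.0007  0.0016 -0.0518] rows 5.5
```

```bash
python3 jog.py '[[-0.05,0,0.03,0,0,-0.05,1],[-0.1,0,0.06,0,0,-0.05,1],[-0.14,-0.004,0.11,0,0,-0.05,1],[-0.152,-0.004,0.17,0,0,-0.05,1],[-0.152,-0.004,0.22,0,0,-0.05,1],[-0.152,-0.004,0.23,0,0,-0.05,1],[-0.152,-0.004,0.23,0,0,-0.05,1]]' | tail -5
python3 -c "
from h import *
G=frame([0,0,-1],Y0)
delta([.597,-.2068,.025],G)"
```

```text
eef_pos: [0.5969, -0.2081, 0.1017]
eef_rot: [-0.0, 0.08, 0.997, 0.0]
wrist_force: [-0.6, -0.0, 1.2]
opening: 1.001
grasp_force: 0.0
DELTA [0.0001 0.0013 0.0767] [ 0.     -0.0001 -0.0034] rows 1.2
```

```bash
python3 jog.py '[[0,0.001,0.05,0,0,0,1],[0,0.001,0.076,0,0,0,1],[0,0.001,0.077,0,0,0,1],[0,0.001,0.077,0,0,0,0],[0,0.001,0.077,0,0,0,0],[0,0.001,0.077,0,0,0,0],[0,0.001,0.077,0,0,0,0],[0,0.001,0.077,0,0,0,0],[0,0.001,0.077,0,0,0,0],[0,0.001,0.077,0,0,0,0]]'
python3 jog.py '[[0,0,0,0,0,0,0],[0,0,-0.03,0,0,0,0],[0,0,-0.08,0,0,0,0],[0,0,-0.14,0,0,0,0],[0,0,-0.2,0,0,0,0],[0,0,-0.24,0,0,0,0],[0,0,-0.24,0,0,0,0]]' |tail -5
python3 -c "
from h import *
for a in('thick',):
  delta(MOUTH[a]+.150*AX+Rins(18).apply([0,0,.019]),Rins(18))"
```

```text
time_s: 5.68
eef_pos: [0.5971, -0.2075, 0.0253]
eef_rot: [0.001, 0.08, 0.997, -0.001]
wrist_force: [-2.2, -1.8, 6.1]
opening: 0.236
grasp_force: 58.6
eef_pos: [0.5985, -0.2074, 0.2688]
eef_rot: [0.004, 0.08, 0.997, -0.001]
wrist_force: [0.4, -0.6, -1.0]
opening: 0.233
grasp_force: 58.8
DELTA [0.0214 0.4948 0.0508] [-0.1407 -0.576  -0.4465] rows 8.0
```

```bash
python3 jog.py '[[0,0.06,-0.02,-0.02,-0.09,-0.07,0],[0,0.12,-0.02,-0.04,-0.18,-0.14,0],[0,0.18,-0.02,-0.06,-0.27,-0.21,0],[0,0.24,-0.02,-0.08,-0.36,-0.28,0],[0,0.3,-0.02,-0.1,-0.45,-0.34,0],[0.01,0.36,-0.02,-0.12,-0.52,-0.4,0],[0.02,0.42,-0.02,-0.141,-0.576,-0.446,0],[0.021,0.475,-0.01,-0.141,-0.576,-0.446,0],[0.021,0.495,0.03,-0.141,-0.576,-0.446,0],[0.021,0.495,0.05,-0.141,-0.576,-0.446,0]]'|tail -5
python3 - <<'E'
from h import *
delta(MOUTH['thick']+.150*AX+Rins(18).apply([0,0,.019]),Rins(18))
S,D=eyes.camera("scene"),eyes.camera("side");cv2.imwrite("pics/s1.png",S);cv2.imwrite("pics/d1.png",D)
r=lambda im,x,y:cv2.resize(im[y:y+150,x:x+200],(400,300),interpolation=cv2.INTER_CUBIC)
w=cv2.resize(eyes.camera("wrist"),(400,300))
cv2.imwrite("pics/v1.png",np.vstack([np.hstack([r(S,270,90),r(D,170,170)]),np.hstack([w,w*0])]))
E
```

```text
eef_pos: [0.6516, 0.2872, 0.2086]
eef_rot: [0.282, -0.144, 0.947, 0.047]
wrist_force: [-0.3, -0.7, -0.7]
opening: 0.24
grasp_force: 58.8
DELTA [-0.0076 -0.004  -0.0048] [ 0.0068 -0.0128 -0.0017] rows 0.2
```

View pics/v1.png

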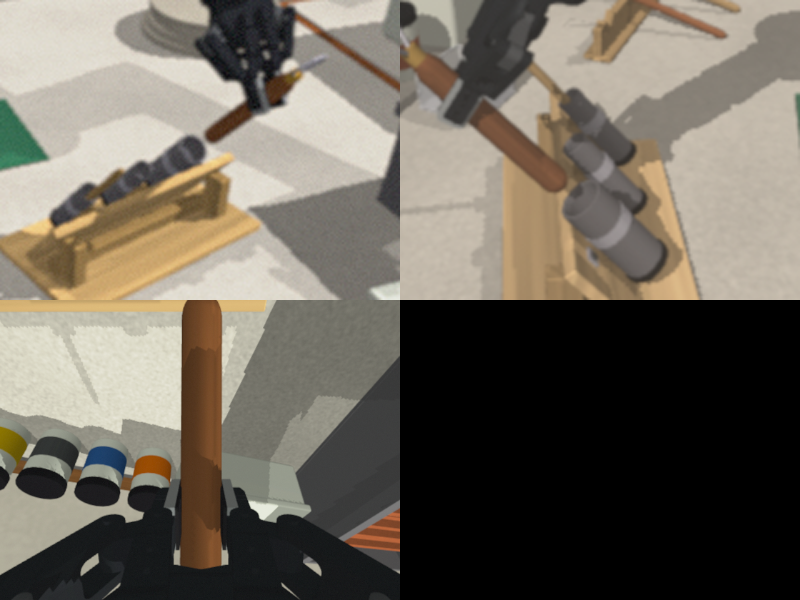

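Thick tool is held butt towards the wide mouth. In the side view the handle points at about (560,185), just short of the mouth at (590,200); the wrist view shows the handle straight along the finger centreline. I'll measure the held axis.

```bash
cat > held.py <<'E'
import sys
from h import *
def held(name,boxes,ctr_elev=18,save=None):
    T=tcpT();N=[];E={};P_={}
    for k,(x0,y0,x1,y1) in boxes.items():
        P_[k]=w=eyes.camera_params(k);im=eyes.camera(k)
        h=cv2.cvtColor(im,cv2.COLOR_BGR2HSV)[y0:y1,x0:x1];m=((h[...,0]<17)&(h[...,1]>105)).astype(np.uint8)
        _,l,st,_=cv2.connectedComponentsWithStats(m);ys,xs=np.nonzero(l==1+st[1:,4].argmax());P=np.c_[xs+x0,ys+y0].astype(float)
        c=P.mean(0);d=np.linalg.svd(P-c,full_matrices=False)[2][0]
        d*={"scene":np.sign(d[1]),"side":np.sign(d[1]),"wrist":-np.sign(d[1])}[k];t=(P-c)@d
        E[k]=(c+d*(t.max()+.3),c+d*(t.min()-.3));print(k,len(P),E[k][0].round(1),E[k][1].round(1))
        a,b=ray(w,E[k][0]),ray(w,E[k][1]);q=np.cross(a[1],b[1]);N.append((q/np.linalg.norm(q),a[0]))
    A=np.array([n for n,c in N]);b=np.array([n@c for n,c in N]);d=np.linalg.svd(A)[2][2];d*=np.sign(d[2])
    g=T[:3,3]-.019*T[:3,2]
    p=np.linalg.lstsq(np.vstack([A,d*1.0]),np.r_[b,d@g],rcond=None)[0]
    print("dir",d.round(4),"AX",AX.round(4),"angle deg",np.degrees(np.arccos(d@AX)).round(2),"resid",(A@p-b).round(4))
    print("axis pt - grasp pt in tool frame",(T[:3,:3].T@(p-g)).round(4),"dir in tool",(T[:3,:3].T@d).round(4))
    x,e=tri([(P_[k],E[k][0]) for k in boxes]);print("butt",x.round(4),np.round(e,4),"grip dist",((p-x)@d).round(4))
    m=MOUTH[name];o=p-m;perp=o-AX*(o@AX);ob=x-m;print("perp offset of axis at grip from pipe axis",perp.round(4),"butt perp",(ob-AX*(ob@AX)).round(4),"butt along",(ob@AX).round(4))
    print("fix in tool axes",(T[:3,:3].T@-perp).round(4))
E
python3 - <<'E'
from held import *
held("thick",{"scene":(365,110,425,165),"side":(190,190,255,270),"wrist":(240,0,330,240)})
E
```

```text
scene 165 [373.1 158.7] [394.3 143.3]
side 668 [248.8 259.6] [206.7 221.9]
wrist 13193 [282.3  -0.4] [281.3 239.4]
dir [0.6076 0.1802 0.7735] AX [0.5878 0.1831 0.788 ] angle deg 1.42 resid [ 0.0008  0.0009 -0.0002]
axis pt - grasp pt in tool frame [-0.0005 -0.0002  0.0016] dir in tool [-0.9545 -0.0035 -0.2982]
butt [0.5766 0.2613 0.1376] [0.0022 0.0012 0.0024] grip dist 0.1124
perp offset of axis at grip from pipe axis [ 0.0018  0.0023 -0.0019] butt perp [ 0.0006  0.0019 -0.0009] butt along 0.0307
fix in tool axes [ 0.001  -0.0016 -0.0029]
```

```bash
python3 - <<'E'
from h import *
r=Rins(17.35)
for k in(.14,.09,.06,.03):delta(MOUTH['thick']+k*AX+r.apply([0.0005,0,.019-.0016]),r)
E
```

```text
DELTA [ 0.0083 -0.0009  0.0008] [ 0.004  -0.0154 -0.0043] rows 0.1
DELTA [ 0.0558 -0.0012  0.0164] [ 0.004  -0.0154 -0.0043] rows 0.9
DELTA [ 0.0843 -0.0014  0.0258] [ 0.004  -0.0154 -0.0043] rows 1.4
DELTA [ 0.1128 -0.0015  0.0352] [ 0.004  -0.0154 -0.0043] rows 1.9
```

```bash
python3 jog.py '[[0.008,-0.001,0.001,0.004,-0.015,-0.004,0],[0.03,-0.001,0.008,0.004,-0.015,-0.004,0],[0.03,-0.001,0.008,0.004,-0.015,-0.004,0],[0.03,-0.001,0.008,0.004,-0.015,-0.004,0]]'|tail -5
python3 - <<'E'
from h import *
r=Rins(17.35)
for k in(.12,.09,.06,.03):delta(MOUTH['thick']+k*AX+r.apply([0.0005,0,.019-.0016]),r)
E
```

```text
eef_pos: [0.6361, 0.2784, 0.1923]
eef_rot: [0.295, -0.144, 0.944, 0.045]
wrist_force: [-0.1, 0.4, -0.9]
opening: 0.235
grasp_force: 58.8
DELTA [-0.0024 -0.0003 -0.0008] [0.0001 0.0002 0.0001] rows 0.0
DELTA [ 0.0262 -0.0003  0.0082] [0.0001 0.0002 0.0001] rows 0.4
DELTA [ 0.0549 -0.0003  0.0171] [0.0001 0.0002 0.0001] rows 0.9
DELTA [ 0.0835 -0.0003  0.026 ] [0.0001 0.0002 0.0001] rows 1.4
```

Well aligned, and the butt is at the mouth. Inserting slowly.

```bash
python3 jog.py '[[0.013,0,0.004,0,0,0,0],[0.026,0,0.008,0,0,0,0],[0.04,0,0.0125,0,0,0,0],[0.055,0,0.017,0,0,0,0],[0.055,0,0.017,0,0,0,0]]'|tail -5
python3 jog.py '[[0.01,0,0.003,0,0,0,0],[0.02,0,0.006,0,0,0,0],[0.028,0,0.0087,0,0,0,0],[0.028,0,0.0087,0,0,0,0]]'|tail -5
python3 - <<'E'
from h import *
r=Rins(17.35)
for k in(.03,.024):delta(MOUTH['thick']+k*AX+r.apply([0.0005,0,.019-.0016]),r)
E
```

```text
eef_pos: [0.5993, 0.2674, 0.1435]
eef_rot: [0.292, -0.144, 0.945, 0.045]
wrist_force: [-0.1, 0.5, -0.6]
opening: 0.24
grasp_force: 58.8
eef_pos: [0.5837, 0.2623, 0.1225]
eef_rot: [0.293, -0.144, 0.944, 0.045]
wrist_force: [0.2, 0.1, -0.5]
opening: 0.235
grasp_force: 59.0
DELTA [-0.0012 -0.0005 -0.0002] [ 0.0004 -0.002   0.0002] rows 0.0
DELTA [ 0.0045 -0.0005  0.0016] [ 0.0004 -0.002   0.0002] rows 0.1
```

```bash
python3 jog.py '[[0.002,0,0.0006,0,0,0,0],[0.004,0,0.0012,0,0,0,0],[0.004,0,0.0012,0,0,0,0]]'|tail -5
python3 jog.py '[[0,0,0,0,0,0,0.3],[0,0,0,0,0,0,0.45],[0,0,0,0,0,0,0.6],[0,0,0,0,0,0,0.6],[0,0,-0.03,0,0,0,0.6],[0,0,-0.08,0,0,0,0.6],[0,0,-0.13,0,0,0,0.6],[0,0,-0.15,0,0,0,0.6],[0,0,-0.15,0,0,0,0.6]]'|tail -5
python3 - <<'E'
from h import *
delta([.5848,-.2957,.15],frame([0,0,-1],Y0))
D=eyes.camera("side")
r=lambda im,x,y:cv2.resize(im[y:y+150,x:x+200],(400,300),interpolation=cv2.INTER_CUBIC)
cv2.imwrite("pics/v2.png",np.hstack([r(eyes.camera("scene"),270,90),r(D,170,170)]))
E
```

```text
eef_pos: [0.5838, 0.2621, 0.1221]
eef_rot: [0.296, -0.144, 0.943, 0.045]
wrist_force: [3.3, 2.0, 4.6]
opening: 0.236
grasp_force: 59.1
eef_pos: [0.5007, 0.2364, 0.2451]
eef_rot: [0.295, -0.144, 0.943, 0.045]
wrist_force: [0.5, 0.2, -0.5]
opening: 0.603
grasp_force: 0.0
DELTA [ 0.1186 -0.533   0.0336] [0.139  0.5962 0.4448] rows 8.8
```

View pics/v2.png

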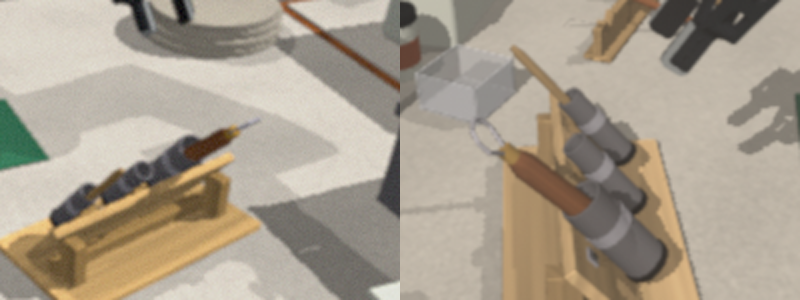

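Thick tool stands in the wide pipe, with only the top of the handle and the loop showing (side panel 490–580,130–200). Stick and tub are undisturbed. Now the slim tool.

```bash
python3 jog.py '[[0.005,-0.05,-0.04,0.02,0.08,0.06,0.8],[0.01,-0.11,-0.045,0.04,0.16,0.12,1],[0.02,-0.17,-0.045,0.06,0.25,0.19,1],[0.03,-0.23,-0.045,0.08,0.34,0.26,1],[0.04,-0.29,-0.045,0.1,0.43,0.32,1],[0.05,-0.35,-0.045,0.12,0.52,0.39,1],[0.06,-0.41,-0.045,0.139,0.596,0.445,1],[0.065,-0.47,-0.045,0.139,0.596,0.445,1],[0.09,-0.52,-0.01,0.139,0.596,0.445,1],[0.119,-0.533,0.034,0.139,0.596,0.445,1]]'|tail -5
python3 jog.py '[[0,0,0,0,0,0,1],[0,0,0,0,0,0,1]]'|tail -5
python3 -c "
from h import *
delta([.5848,-.2957,.0185],frame([0,0,-1],Y0))"
```

```text
eef_pos: [0.5846, -0.2998, 0.1449]
eef_rot: [-0.001, 0.08, 0.997, -0.001]
wrist_force: [0.4, 0.2, -0.6]
opening: 1.001
grasp_force: 0.0
eef_pos: [0.5841, -0.2955, 0.1475]
eef_rot: [-0.002, 0.078, 0.997, -0.0]
wrist_force: [0.6, 0.0, 0.8]
opening: 0.997
grasp_force: 0.0
DELTA [-0.0012  0.      0.129 ] [-0.0007 -0.0042  0.0002] rows 2.1
```

```bash
python3 jog.py '[[0,0,0.05,0,-0.004,0,1],[-0.001,0,0.1,0,-0.004,0,1],[-0.001,0,0.128,0,-0.004,0,1],[-0.001,0,0.129,0,-0.004,0,1],[-0.001,0,0.129,0,-0.004,0,1]]'|tail -5
python3 jog.py '[[0,0,0,0,0,0,0],[0,0,0,0,0,0,0],[0,0,0,0,0,0,0],[0,0,0,0,0,0,0],[0,0,0,0,0,0,0],[0,0,0,0,0,0,0],[0,0,0,0,0,0,0],[0,0,0,0,0,0,0],[0,0,0,0,0,0,0]]'|tail -5
python3 jog.py '[[0,0,-0.02,0,0,0,0],[0,0,-0.06,0,0,0,0],[0,0,-0.12,0,0,0,0],[0,0,-0.18,0,0,0,0],[0,0,-0.24,0,0,0,0],[0,0,-0.25,0,0,0,0],[0,0,-0.25,0,0,0,0]]' |tail -5
python3 -c "
from h import *
r=Rins(16.3);delta(MOUTH['slim']+.155*AX+r.apply([0,0,.019]),r)"
```

```text
eef_pos: [0.5864, -0.2969, 0.0217]
eef_rot: [0.002, 0.078, 0.997, -0.002]
wrist_force: [0.4, -0.1, 0.9]
opening: 0.998
grasp_force: 0.0
eef_pos: [0.5844, -0.2965, 0.0186]
eef_rot: [0.0, 0.078, 0.997, -0.001]
wrist_force: [-0.4, -3.3, 1.9]
opening: 0.119
grasp_force: 58.5
eef_pos: [0.5846, -0.2955, 0.2698]
eef_rot: [0.001, 0.078, 0.997, -0.001]
wrist_force: [0.1, -0.2, -1.5]
opening: 0.115
grasp_force: 58.5
DELTA [-0.0196  0.5142  0.0477] [-0.1448 -0.6103 -0.4425] rows 8.3
```

```bash
python3 jog.py '[[0,0.05,-0.04,-0.02,-0.09,-0.065,0],[0,0.11,-0.05,-0.04,-0.18,-0.13,0],[0,0.17,-0.05,-0.065,-0.27,-0.2,0],[0,0.23,-0.05,-0.085,-0.36,-0.26,0],[0,0.29,-0.05,-0.105,-0.45,-0.325,0],[-0.01,0.35,-0.05,-0.125,-0.53,-0.385,0],[-0.02,0.41,-0.05,-0.145,-0.61,-0.442,0],[-0.02,0.47,-0.04,-0.145,-0.61,-0.442,0],[-0.02,0.514,0,-0.145,-0.61,-0.442,0],[-0.02,0.514,0.048,-0.145,-0.61,-0.442,0]]'|tail -5
python3 jog.py '[[0,0,0,0,0,0,0],[0,0,0,0,0,0,0]]'|tail -5
python3 - <<'E'
from held import *
r=Rins(16.3);delta(MOUTH['slim']+.155*AX+r.apply([0,0,.019]),r)
S,D=eyes.camera("scene"),eyes.camera("side")
r=lambda im,x,y:cv2.resize(im[y:y+150,x:x+200],(400,300),interpolation=cv2.INTER_CUBIC)
cv2.imwrite("pics/v3.png",np.vstack([np.hstack([r(S,270,90),r(D,170,150)]),np.hstack([cv2.resize(eyes.camera("wrist"),(400,300)),np.zeros((300,400,3),np.uint8)])]))
E
```

```text
eef_pos: [0.6827, 0.2125, 0.2167]
eef_rot: [0.301, -0.145, 0.941, 0.048]
wrist_force: [-0.6, -0.1, -0.8]
opening: 0.117
grasp_force: 58.5
eef_pos: [0.6846, 0.2082, 0.2202]
eef_rot: [0.302, -0.142, 0.941, 0.047]
wrist_force: [0.6, 0.4, 1.0]
opening: 0.12
grasp_force: 58.5
DELTA [-0.0004  0.0012 -0.001 ] [ 0.0005 -0.0018 -0.0024] rows 0.0
```

View pics/v3.png

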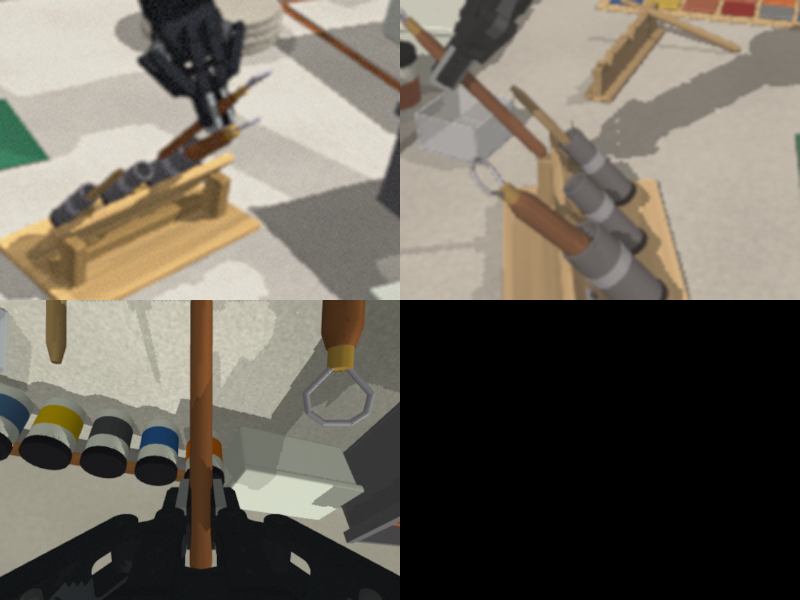

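Slim tool is held at the narrow pipe: butt at side crop (545,155), mouth at (575,180). The wrist view shows it straight. The thick tool and stick are clear on either side, and only the knife remains on the rest.

```bash
python3 - <<'E'
from held import *
held("slim",{"scene":(346,148,366,173),"side":(185,165,248,232),"wrist":(255,0,305,185)})
E
```

```text
scene 69 [350.4 167.9] [366.3 154. ]
side 253 [241.6 226.8] [204.7 190.9]
wrist 5561 [281.6  -0.3] [281.4 184.3]
dir [0.579  0.1795 0.7953] AX [0.5878 0.1831 0.788 ] angle deg 0.69 resid [ 0.0016  0.0016 -0.0002]
axis pt - grasp pt in tool frame [ 0.0001  0.0008 -0.0001] dir in tool [-0.9571  0.001  -0.2899]
butt [0.609  0.1848 0.147 ] [0.0007 0.0012 0.0016] grip dist 0.1144
perp offset of axis at grip from pipe axis [ 0.0002 -0.001   0.    ] butt perp [ 0.0017 -0.0006 -0.0011] butt along 0.0426
fix in tool axes [-0.      0.001   0.0001]
```

```bash
python3 jog.py '[[0.014,0.001,0.004,0,0,0,0],[0.028,0.001,0.008,0,0,0,0],[0.04,0.001,0.012,0,0,0,0],[0.04,0.001,0.012,0,0,0,0],[0.04,0.001,0.012,0,0,0,0]]'|tail -5
python3 - <<'E'
from h import *
r=Rins(16.5)
for k in(.113,.09,.06,.03):delta(MOUTH['slim']+k*AX+r.apply([0,-.0005,.019]),r)
E
```

```text
eef_pos: [0.6599, 0.202, 0.1871]
eef_rot: [0.302, -0.142, 0.941, 0.047]
wrist_force: [0.0, 0.1, 0.2]
opening: 0.115
grasp_force: 58.5
DELTA [ 0.0001 -0.0007 -0.0013] [ 0.0005  0.0025 -0.0017] rows 0.0
DELTA [ 0.0221 -0.0008  0.0052] [ 0.0005  0.0025 -0.0017] rows 0.4
DELTA [ 0.0509 -0.0008  0.0137] [ 0.0005  0.0025 -0.0017] rows 0.8
DELTA [ 0.0797 -0.0009  0.0221] [ 0.0005  0.0025 -0.0017] rows 1.3
```

```bash
python3 jog.py '[[0.01,0,0.002,0,0,0,0],[0.022,0,0.0055,0,0,0,0],[0.022,0,0.0055,0,0,0,0]]'|tail -5
python3 jog.py '[[0.01,0,0.003,0,0,0,0],[0.02,0,0.006,0,0,0,0],[0.029,0,0.0085,0,0,0,0],[0.029,0,0.0085,0,0,0,0]]'|tail -5
python3 - <<'E'
from h import *
r=Rins(16.5)
for k in(.06,.03,.026):delta(MOUTH['slim']+k*AX+r.apply([0,-.0005,.019]),r)
E
```

```text
eef_pos: [0.6439, 0.1976, 0.1675]
eef_rot: [0.301, -0.142, 0.942, 0.047]
wrist_force: [-0.3, 0.1, -1.0]
opening: 0.118
grasp_force: 58.5
eef_pos: [0.6267, 0.1921, 0.1444]
eef_rot: [0.301, -0.142, 0.942, 0.047]
wrist_force: [0.2, -0.5, -0.1]
opening: 0.114
grasp_force: 58.5
DELTA [-0.0021 -0.0012 -0.0008] [ 0.0012 -0.0001 -0.0021] rows 0.0
DELTA [ 0.0266 -0.0012  0.0077] [ 0.0012 -0.0001 -0.0021] rows 0.4
DELTA [ 0.0305 -0.0012  0.0089] [ 0.0012 -0.0001 -0.0021] rows 0.5
```

No contact force, so I'm going on to the bottom.

```bash
python3 jog.py '[[0.01,-0.0005,0.003,0,0,0,0],[0.02,-0.001,0.006,0,0,0,0],[0.026,-0.001,0.0077,0,0,0,0],[0.026,-0.001,0.0077,0,0,0,0]]'|tail -5
python3 jog.py '[[0.002,0,0.0006,0,0,0,0],[0.004,0,0.0012,0,0,0,0],[0.004,0,0.0012,0,0,0,0]]'|tail -5
python3 - <<'E'
from h import *
r=Rins(16.5)
for k in(.026,):delta(MOUTH['slim']+k*AX+r.apply([0,-.0005,.019]),r)
E
```

```text
eef_pos: [0.6114, 0.1863, 0.1235]
eef_rot: [0.302, -0.142, 0.942, 0.047]
wrist_force: [0.1, -0.5, -0.1]
opening: 0.114
grasp_force: 58.5
eef_pos: [0.61, 0.1857, 0.1213]
eef_rot: [0.302, -0.142, 0.941, 0.047]
wrist_force: [0.0, -0.6, 0.6]
opening: 0.116
grasp_force: 58.6
DELTA [0.0025 0.     0.0004] [ 0.0006  0.0025 -0.0016] rows 0.0
```

```bash
python3 jog.py '[[0.002,0,0.0005,0,0,0,0],[0.004,0,0.001,0,0,0,0],[0.004,0,0.001,0,0,0,0]]'|tail -5
python3 jog.py '[[0,0,0,0,0,0,0.2],[0,0,0,0,0,0,0.35],[0,0,0,0,0,0,0.45],[0,0,0,0,0,0,0.45],[0,0,-0.03,0,0,0,0.45],[0,0,-0.08,0,0,0,0.45],[0,0,-0.14,0,0,0,0.45],[0,0,-0.2,0,0,0,0.45],[0,0,-0.2,0,0,0,0.45]]'
python3 - <<'E'
from h import *
S,D=eyes.camera("scene"),eyes.camera("side")
r=lambda im,x,y:cv2.resize(im[y:y+150,x:x+200],(400,300),interpolation=cv2.INTER_CUBIC)
cv2.imwrite("pics/v4.png",np.hstack([r(S,270,90),r(D,170,150)]))
# expected handle top (butt at floor) pixel positions
for n in MOUTH:
    t=MOUTH[n]+(.155+.006-.094)*AX;print(n,"handle top expected scene crop",((proj(eyes.camera_params('scene'),t)-[270,90])*2).round(0),"side crop",((proj(eyes.camera_params('side'),t)-[170,150])*2+[400,0]).round(0))
E
```

```text
eef_pos: [0.6101, 0.1849, 0.121]
eef_rot: [0.305, -0.142, 0.94, 0.046]
wrist_force: [4.4, 2.4, 5.9]
opening: 0.116
grasp_force: 58.9
time_s: 21.12
eef_pos: [0.4971, 0.1497, 0.2876]
eef_rot: [0.308, -0.143, 0.939, 0.045]
wrist_force: [0.6, -0.2, 0.6]
opening: 0.45
grasp_force: 0.0
thick handle top expected scene crop [223. 124.] side crop [528. 188.]
slim handle top expected scene crop [172. 145.] side crop [525. 134.]
```

View pics/v4.png

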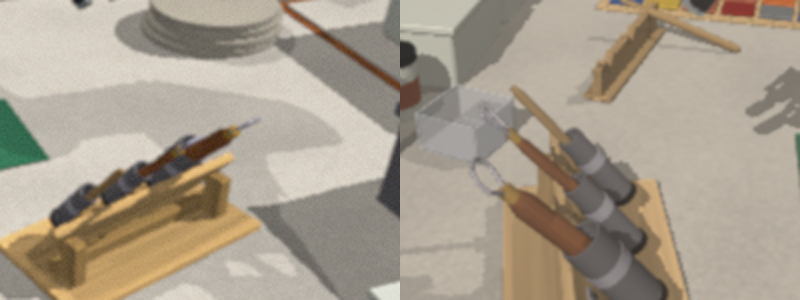

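Both tools stand in their pipes. Each handle top is level along the pipe with the fully seated position, and floor contact was felt for both. The knife, stick and tub are unmoved and the gripper is clear, so I'm handing in.

```bash
python3 -c "
from bench import ctrl, eyes, get_obs
print(ctrl.hand_in())"
```

```text
the job is handed in; nothing more can be done
None
```

I handed the job in at about 21 s: the thick tool is in the wide pipe and the slim tool in the empty narrow pipe, both loop up and felt touching the bottom, and the pictures show the knife, stick and tub unmoved, but no verdict came back.

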